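# Set and lock the sprung jaw of the counter's tablet holder

## Robot

A 6-joint arm with a two-finger parallel gripper is mounted at the origin on the work surface. World frame = base frame: x ahead of the robot, y to its left, z up, the work surface at z = 0. Lengths are in m, angles in rad, forces in N, time in s.
With the tool pointing down it reaches from about 0.325 to 0.9 m from the base axis. Payload 6.1 kg.
Tool frame: the origin (TCP) lies at the very end of the fingers, on their centre line; the grasp point (between the pads) lies 19 mm behind it (env.grip_depth is the distance from the TCP to the grasp point, in m); z points along the fingers, y is the line along which they close (so a half turn about z gives the same grasp; the last joint's range is limited). The gripper opens to 85 mm and grips with 20 to 120 N. Pads are 22 mm wide; open, the fingers measure 114 mm over their backs; the gripper's body (76 mm by 85 mm) begins 54 mm behind the grasp point. The pads swing forward as they close: fully open they stand 13 mm farther back than shut.
Start: joints at [1.088, 0.22, 1.526, -0, 1.395, -0.126], TCP at [0.218, 0.586, 0.231] pointing down, gripper open.
Joint ranges: [-2.98, 2.98], [-0.91, 2.08], [0.09, 2.57], [-1.24, 4.39], [0.2, 2.65], [-2.68, 2.68]. Speed limits (rad/s): [2.57, 2.57, 3.01, 3.14, 3.14, 3.14].

## Interface

Orientations are given as a unit quaternion [x, y, z, w].
In Python, from cell import env gives the robot as it stands.
- The arm moves only by the tool send_rows, never from a script. Its argument "deltas" is text: rows parted by semicolons, each of 5 numbers parted by spaces: the shift along the tool's x, y, z in mm, then the turn about the tool's z in degrees, then the finger opening in mm, from 0 to 85.4. A call has 1 to 5 rows; each row shifts and turns the commanded pose from where the row before left it, along the tool's axes as they then stand; what a row does not reach is not made up. A row lasts 1/10 s, in which the tool goes at most 50 mm and 8.59 degrees, less where a joint would pass 70% of its speed; a pose out of reach is approached as far as the arm can. A call with a gripper value outside its range is refused whole. The fingers move at their own pace and stop on an object; "squeeze" is the grip in N (left out, the last holds). Time passes only in rows, so rows that do not move let the fingers close. It gives the time, the measured TCP pose, the force, the opening and the grip force at its end, in the units of the state.
- env.observe(): the state, without advancing time (a new reading comes with each control period).
- env.get_image(name): name is "scene" or "top" or "wrist"; returns (picture, depth): 400x640x3 uint8, red, green, blue; 400x640 float32, m along the optical axis (not along the pixel's ray), 0 where there is no reading.
- env.get_calibration(name): a dict with "fovy" (degrees; the focal length in pixels is half the picture's height over the tangent of half this angle, whatever the lens; pixels are square), "cx", "cy" (the principal point, pixels), "R" (3x3) and "t" (3): a world point X has camera coordinates R X + t. Camera axes: x right, y down, z forward; pixel columns grow to the right and rows downward; lengths in m; the calibration is good to about 2 mm. A picture is of the moment at which its call begins: read the wrist's pose just before it. get_calibration takes no time and is no camera call; for the wrist camera it gives the pose at the moment of the call.
- env.sign_off(): hands the job in; it is judged then, once.
The state is a dict: "clock": time; "joint_positions": joint angles; "dq": joint speeds; "joint_torque": joint torques, N m; "tool_pos": TCP position; "orientation": TCP orientation; "contact_force": force on the tool from outside, world axes, zero at the start; "ft_torque": the same for the moment, N m; "opening": opening from 0.0 (shut) to 1.0 (fully open); "grip_force": force on a finger pad.
Only numpy, scipy, OpenCV 4.12 (cv2) and the standard library are available. Lean on these libraries where they do the work, as an engineer would, in place of code of your own. Each camera call takes 0.05 s, during which the arm holds its last target. There are 200 camera calls.

## Task

On the shop counter, pull the sprung jaw of the tablet holder out until the line on its sliding leg stands level with the little pointer on the rail. Holding it there against its spring, press the cam lever fully shut against the leg, and finish still holding: keep the fingers on the leg or jaw at that length with the lever shut and do not let go. Leave the other things on the counter where they are.

Things in the scene. Friction and masses are not known exactly. Their poses are not given: they have to be found in the camera images.
- holder: tablet holder, fixed to the counter: grey metal channel 56 mm wide along own x, fixed black jaw (52 mm high) at its +x end. Origin at counter height under the channel; -x faces the robot. The sliding leg comes out of the channel's mouth, a face at own x = -55 mm. Rail tops 38, rubber strips 40 mm high. The base plate ends at the mouth: outside it, only counter below the leg.
- leg: sliding leg and jaw, one piece; axes as the holder's, origin on the holder's when fully in. Flat steel bar, y -9 to 9, z 22 to 32, x -105 to 45 mm. Black jaw across its outer end: y -65 to 65, x -104 to -96, z 34 to 52 mm, top lip to x = -91 (z 49 to 52). Fully in, 36 mm lies open between mouth and lip: reach in there from above beside the leg, behind the jaw, to draw it out.
- jaw_lip (a point): middle of the jaw's lip edge, 50 mm high, x -91 mm on the leg. The leg slides 0 (start) to 45 mm out, to the holder's -x. A spring draws it in: 3.6 N fully in plus 120 N/m, friction about 0.8 N; with the lever open it springs back at once if let go.
- index (a point): middle of the engraved black line across the top of the leg, 32 mm high, seen from above between the rails; 20 mm to +x of the leg's origin.
- pointer_tip (a point): tip of the small black pointer clip on the top of the right (-y) rail, 38 mm high, 10.5 mm to the side of the leg's middle; fixed, at another place each time. Axes as the holder's. The line is level with it when both have the same x in the holder's frame: a pull of 18 to 30 mm.
- lever (a joint): cam lever angle, rad: 0 fully shut (parallel to the leg, pointing to the holder's -x), grows as the tip swings from the leg to +y, stop at 0.7; starts at 0.45 to 0.58. Vertical pin at holder x -47, y +18 mm. Stays where it is left; about 0.2 to 0.4 N m to close. Shut, it stays and its brake shoe locks the leg; shut too early, it jams it.
- lever_tip (a point): end of the lever's middle line, 72 mm from the pin, 26 mm high. The lever is a dark steel bar 8 mm thick, z 21 to 31 mm; shut, its faces are at holder y = 14 and 22 mm, so leg and lever together are 31 mm wide (y -9 to 22). It passes under the jaw plate.
- tablet: grey tablet 172 x 245 x 8 mm with a dark screen, lying flat to the right (-y) of the holder. Loose, to be left alone; origin at the centre of its underside.
- card_terminal: grey payment terminal 150 x 75 x 35 mm lying behind and to the left of the holder. Loose, to be left alone; origin at the centre of its underside.
- snow_globe: glass globe on a dark round wooden foot, 80 mm high, 68 mm across, close behind the fixed jaw. Loose, to be left alone; origin at the centre of its underside.
- stapler: black stapler 130 x 34 x 55 mm, left (+y) of the sliding jaw. Loose, to be left alone; origin at the centre of its underside.
- tape_dispenser: grey desk tape dispenser 150 x 60 x 92 mm, farther left. Loose, to be left alone; origin at the centre of its underside.
- gift_box: small cardboard gift box 73 x 73 x 46 mm, right of the sliding jaw. Loose, to be left alone; origin at the centre of its underside.
Things that resemble listed ones, but are neither listed nor needed, are in the scene too. Leave any green look-alike of the holder alone.

How it is judged:
By the outcome, as a careful person would: the job done as asked, in the order asked, and still so for the second after the job is handed in, while the arm keeps its last pose, push and grip.
It also fails if it takes over 42 s, if anything falls off the work surface, if the arm or the gripper's body presses on something with over 40 N, if the wrist force passes 120 N, or if a joint passes its speed limit or range.

## Working session

There is one attempt and no reset: what is moved stays moved. The work goes in short steps, Python scripts to look and compute and a tool call to move; the robot and the scene stay as the last step left them, time stands still between calls to the robot, and variables do not carry over. Pictures are saved under pics/ and viewed, at most 10 in all, crops included, and the job is handed in when it is done.

Besides the shell and the picture viewer there is one more tool, called after ">>>" by a JSON object that holds its "name" and its "arguments", one argument or row to a line. send_rows: Moves the arm, as the interface text tells. Its arguments: {"type":"object","properties":{"deltas":{"type":"string"},"squeeze":{"type":"number"}},"required":["deltas"]}

```bash
ls; mkdir -p pics; cat > h.py <<'E'
import numpy as np, cv2, pickle
from cell import env
def grab(n, tag):
    c=env.get_calibration(n); im,d=env.get_image(n)
    pickle.dump((im,d,c),open(f'pics/{tag}.pkl','wb')); cv2.imwrite(f'pics/{tag}.png',im[:,:,::-1]); return im,d,c
def load(tag): return pickle.load(open(f'pics/{tag}.pkl','rb'))
def ray(c,uv,z):
    f=200/np.tan(np.radians(c['fovy'])/2); R=np.array(c['R']); t=np.array(c['t'])
    uv=np.atleast_2d(uv).astype(float)
    d=np.c_[(uv[:,0]-c['cx'])/f,(uv[:,1]-c['cy'])/f,np.ones(len(uv))]@R
    o=-R.T@t; return o+d*((z-o[2])/d[:,2])[:,None]
def proj(c,X):
    f=200/np.tan(np.radians(c['fovy'])/2); p=np.atleast_2d(X)@np.array(c['R']).T+np.array(c['t'])
    return np.c_[p[:,0]/p[:,2]*f+c['cx'],p[:,1]/p[:,2]*f+c['cy']]
E
python3 - <<'E'
from h import *
for n in('top','scene'): 
    im,d,c=grab(n,n+'0'); print(n,c)
print(env.observe())
E
```

```text
pics
top {'fovy': 44.026395516983186, 'cx': 318.6730989310038, 'cy': 201.95426795242264, 'R': array([[-0.02630509, -0.99964075, -0.00514014],
       [-0.99316678,  0.02671889, -0.1136039 ],
       [ 0.11370043,  0.00211665, -0.99351282]]), 't': array([0.08437132, 0.52271872, 1.51291859])}
scene {'fovy': 52.03207241631975, 'cx': 318.3696079806459, 'cy': 198.89642404137564, 'R': array([[ 0.5778986 ,  0.81596623,  0.01524185],
       [ 0.51402476, -0.3494189 , -0.78338048],
       [-0.63388623,  0.46054918, -0.62135554]]), 't': array([-0.38288103, -0.19526819,  1.33130302])}
{'clock': 0.1, 'joint_positions': array([ 1.08790160e+00,  2.21151076e-01,  1.52750337e+00, -3.10747974e-05,
        1.39475566e+00, -1.26089784e-01]), 'dq': array([ 0.00090214, -0.00208451, -0.00384542,  0.0008709 ,  0.00015835,
        0.00043356]), 'joint_torque': array([ 5.37611450e-04, -4.98245895e+01, -3.90545762e+01, -2.13063831e-04,
        5.72104531e-03, -2.31127808e-05]), 'tool_pos': array([0.2180434 , 0.58512741, 0.23030278]), 'orientation': array([ 1.77454864e-01,  9.84128521e-01, -8.71509583e-04, -2.57852893e-04]), 'contact_force': array([ 1.09310999, -0.52147307,  1.10411511]), 'ft_torque': array([ 0.00252176, -0.00176005,  0.03022947]), 'grip_force': 0.0, 'opening': 0.998285507031062}
```

View pics/top0.png

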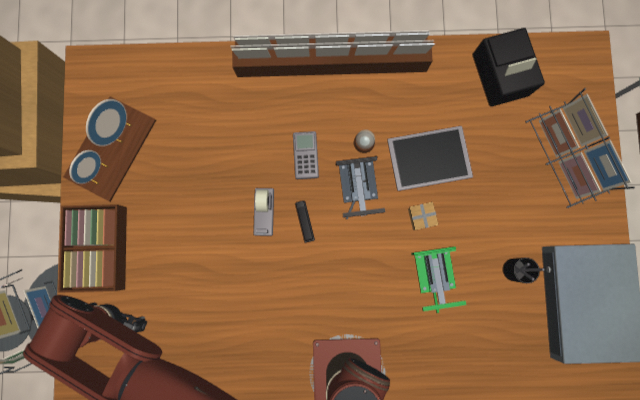

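View pics/scene0.png

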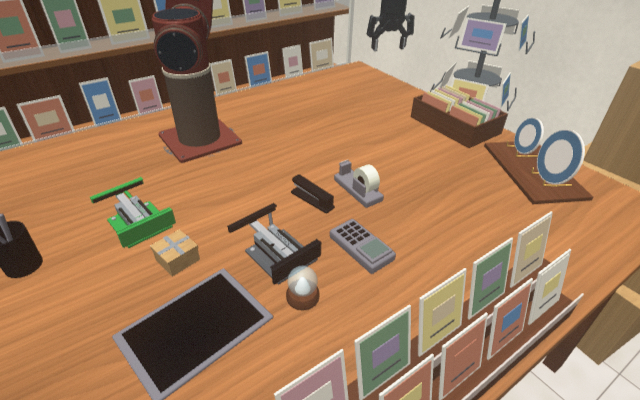

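The top view shows the grey holder at about (358,180). Its sliding jaw runs from (343,215) to (385,210) and the fixed jaw from (338,161) to (378,157). The green look-alike is at (437,280). In the scene view the lever stands out from the leg at about (270,215).

```bash
python3 - <<'E'
from h import *
im,d,c=load('top0')
print(ray(c,[[343,215],[385,210],[338,161],[378,157]],0.052))
w=env.get_calibration('wrist');R=np.array(w['R']);o=-R.T@w['t'];print('wristcam',o,R,w['fovy'])
from scipy.spatial.transform import Rotation as Q
s=env.observe();T=Q.from_quat(s['orientation']).as_matrix();print(T);print('cam in tool',T.T@(o-s['tool_pos']), R@T)
h=im[140:225,320:400];cv2.imwrite('pics/topc.png',cv2.resize(h,None,fx=7,fy=7,interpolation=cv2.INTER_CUBIC)[:,:,::-1])
E
```

```text
[[ 0.48003475 -0.00306705  0.052     ]
 [ 0.49196756 -0.13226924  0.052     ]
 [ 0.64851177  0.00707658  0.052     ]
 [ 0.65773146 -0.11742367  0.052     ]]
wristcam [0.15247923 0.61070136 0.37331277] [[ 0.34965543  0.93687624 -0.00199676]
 [ 0.89970466 -0.33518654  0.27960958]
 [ 0.26129028 -0.0995635  -0.96011171]] 68.52158432933582
[[-9.37019410e-01  3.49276336e-01 -8.16828001e-04]
 [ 3.49277235e-01  9.37018024e-01 -1.62384037e-03]
 [ 1.98213544e-04 -1.80686937e-03 -9.99998348e-01]]
cam in tool [ 0.07039564  0.00080484 -0.14299773] [[-4.04780573e-04  9.99999900e-01  1.89814321e-04]
 [-9.60058331e-01 -3.35503000e-04 -2.79799729e-01]
 [-2.79799637e-01 -2.95490315e-04  9.60058371e-01]]
```

>>> {"name": "send_rows", "arguments": {
  "deltas": "-33 -33 0 0 85;-33 -33 0 0 85;-33 -33 0 0 85;-33 -33 0 0 85;-33 -33 0 0 85"
}}

```text
clock: 0.6
tool_pos: [0.3154, 0.3716, 0.2309]
orientation: [0.177, 0.984, -0.0, -0.0]
contact_force: [1.2, -0.3, 0.8]
opening: 0.997
grip_force: 0.0
```

>>> {"name": "send_rows", "arguments": {
  "deltas": "-33 -33 0 0 85;-33 -33 0 0 85;-33 -33 0 0 85;-33 -33 0 0 85;-33 -33 0 0 85"
}}

```text
clock: 1.1
tool_pos: [0.4124, 0.1593, 0.2312]
orientation: [0.177, 0.984, 0.0, 0.0]
contact_force: [1.2, 1.1, 0.2]
opening: 0.998
grip_force: 0.0
```

>>> {"name": "send_rows", "arguments": {
  "deltas": "-33 -33 0 0 85;-33 -33 0 0 85;-33 -33 0 0 85;-33 -33 0 0 85;-33 -33 0 0 85"
}}

```text
clock: 1.6
tool_pos: [0.5095, -0.053, 0.231]
orientation: [0.178, 0.984, 0.0, -0.0]
contact_force: [0.2, 1.0, 0.4]
opening: 0.996
grip_force: 0.0
```

>>> {"name": "send_rows", "arguments": {
  "deltas": "0 0 0 8.5 85;0 0 0 8.5 85;0 0 0 8.5 85;0 0 0 8.5 85;0 0 0 8.5 85"
}}

```text
clock: 2.1
tool_pos: [0.5089, -0.0511, 0.2308]
orientation: [0.525, 0.851, -0.0, -0.001]
contact_force: [-0.2, 0.6, -0.8]
opening: 0.995
grip_force: 0.0
```

>>> {"name": "send_rows", "arguments": {
  "deltas": "0 0 0 8.5 85;0 0 0 8.5 85;0 0 0 8.5 85;0 0 0 8.5 85;0 0 0 8.5 85"
}}

```text
clock: 2.6
tool_pos: [0.5089, -0.051, 0.2308]
orientation: [0.798, 0.603, -0.0, -0.0]
contact_force: [-0.4, -0.9, 0.5]
opening: 0.996
grip_force: 0.0
```

>>> {"name": "send_rows", "arguments": {
  "deltas": "0 0 0 8.5 85;0 0 0 8.5 85;0 0 0 8.5 85;0 0 0 8.5 85;0 0 0 8.5 85"
}}

```text
clock: 3.1
tool_pos: [0.5089, -0.051, 0.2308]
orientation: [0.962, 0.273, -0.0, -0.0]
contact_force: [0.7, -0.9, 0.9]
opening: 0.995
grip_force: 0.0
```

>>> {"name": "send_rows", "arguments": {
  "deltas": "0 0 0 8.5 85;0 0 0 8.5 85;0 0 0 8.5 85;0 0 0 1.6 85;0 0 0 0 85"
}}

```text
clock: 3.6
tool_pos: [0.509, -0.051, 0.231]
orientation: [0.999, 0.045, -0.0, -0.0]
contact_force: [0.3, -0.2, 0.7]
opening: 0.998
grip_force: 0.0
```

```bash
python3 - <<'E'
from h import *
from scipy.spatial.transform import Rotation as Q
s=env.observe();T=Q.from_quat(s['orientation']).as_matrix();print(s['clock'],s['tool_pos'],np.degrees(np.arctan2(T[1,0],T[0,0])),s['joint_positions'])
im,d,c=grab('wrist','w1')
E
```

```text
3.6 [ 0.50900131 -0.05101091  0.23097904] 5.108829959434571 [-2.54145278e-01 -5.23880440e-02  1.81765994e+00 -4.69996401e-07
  1.37697787e+00  1.22748530e+00]
```

View pics/w1.png

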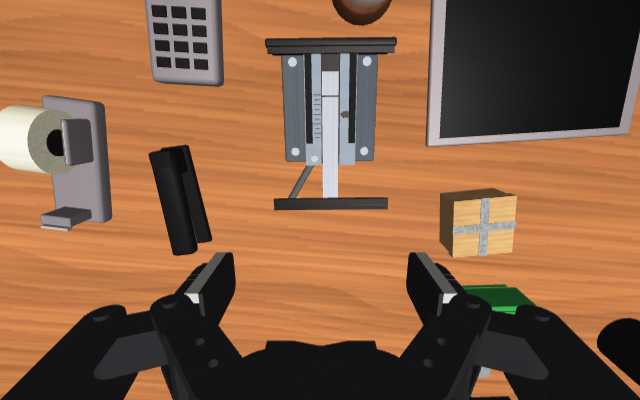

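The wrist view shows the holder upright. The fixed jaw is at (330,45) and the sliding jaw at (330,203). The engraved line crosses the leg at about (330,96), the pointer is near (345,114), and the open lever runs to about (292,196). The stapler is at (180,200).

```bash
python3 - <<'E'
from h import *
im,d,c=load('w1')
h=im[30:215,255:405];cv2.imwrite('pics/w1c.png',cv2.resize(h,None,fx=3.2,fy=3.2,interpolation=cv2.INTER_CUBIC)[:,:,::-1])
g=cv2.cvtColor(im,cv2.COLOR_RGB2GRAY).astype(int)
print('col328-334',[(r,int(g[r,325:335].mean())) for r in range(88,102)])
print('pointer area'); 
for r in range(106,123): print(r,g[r,322:356])
E
```

```text
col328-334 [(88, 211), (89, 211), (90, 211), (91, 211), (92, 211), (93, 211), (94, 211), (95, 143), (96, 117), (97, 198), (98, 211), (99, 211), (100, 211), (101, 212)]
pointer area
106 [185 216 211 213 213 211 213 213 215 215 209 210 209 214 214 210 140  89
 174 174 174 174 174 174 174 175 172  30  36  37  37  36  38  71]
107 [185 217 211 213 213 211 213 213 214 214 209 209 210 214 215 210 139  88
 174 174 175 174 174 175 174 174 172  31  38  37  37  35  38  70]
108 [185 216 211 213 213 211 213 213 214 214 209 210 209 214 215 210 140  89
 176 175 176 175 176 175 175 175 172  31  37  37  37  37  37  70]
109 [185 217 211 213 213 211 213 213 215 214 209 211 210 214 215 211 139  89
 176 176 176 175 175 176 176 175 173  32  37  37  36  38  38  98]
110 [185 217 211 213 213 211 213 213 215 215 209 210 209 215 215 210 140  89
 176 176 176 176 175 160 160 160 157  36  37  37  37  39  40 105]
111 [185 216 211 213 213 211 213 213 215 214 209 210 210 215 216 210 140  89
 176 176 159 114 114 107 107 108 120  36  37  37  37  38  41 104]
112 [185 217 211 213 213 211 213 213 215 214 209 210 210 214 
[... 811 characters left out ...]
11 212 213 211 213 213 214 214 209 211 210 215 216 210 139  89
 177 177 177 162 170 169 170 168 127  39  38  38  38  38  43 106]
119 [185 217 211 212 214 211 214 213 214 215 209 210 209 216 215 210 139  89
 177 177 177 177 178 177 178 177 131  39  37  38  39  40  42 105]
120 [185 216 211 212 213 211 213 213 214 214 210 211 209 215 216 210 139  89
 178 178 178 177 177 177 177 176 132  39  38  38  38  37  44 135]
121 [185 217 210 212 213 210 213 214 213 215 210 210 209 215 216 211 140  88
 178 177 178 178 178 178 178 177 133  38  37  37  38  37  45 142]
122 [184 215 211 212 213 211 213 213 213 215 210 211 210 216 216 210 140  88
 178 178 177 178 178 177 178 177 133  38  38  37  37  38  45 141]
```

View pics/w1c.png

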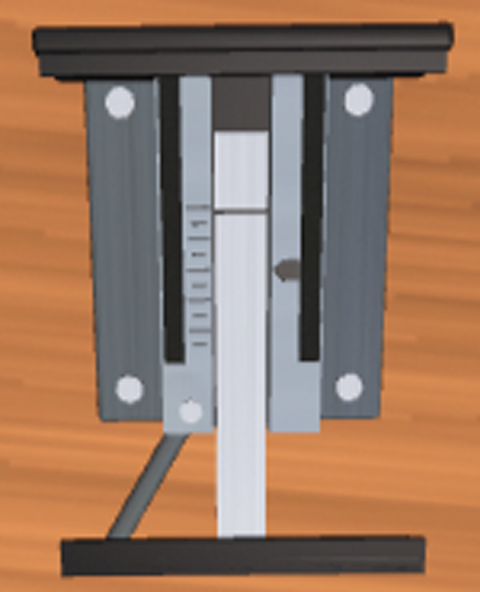

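The crop shows the line centred near row 95.7 and the pointer tip near (340,113.9). The lever tip passes under the left half of the sliding jaw.

```bash
cat >> h.py <<'E'
def edges(g,r,c0,c1,th):
    # subpixel first/last crossing of th in a row segment
    v=g[r,c0:c1].astype(float);i=np.where(v>th)[0];a,b=i[0],i[-1]
    L=a-(v[a]-th)/(v[a]-v[a-1]); Rr=b+(v[b]-th)/(v[b]-v[b+1]); return c0+L,c0+Rr
E
python3 - <<'E'
from h import *
im,d,c=load('w1'); g=cv2.cvtColor(im,cv2.COLOR_RGB2GRAY).astype(float)
P=[]
for r in list(range(112,150,2)):
    L,R=edges(g,r,316,341,200 if 0 else 195); P.append([(L+R)/2,r]); 
    if r in(112,148): print(r,L,R)
W=ray(c,P,.032); k=np.polyfit(W[:,0],W[:,1],1); yaw=np.arctan(k[0]); print('yaw',np.degrees(yaw))
ex=np.array([np.cos(yaw),np.sin(yaw),0]);ey=np.array([-ex[1],ex[0],0])
w=211-g[90:101,325:335].mean(1);w=w.clip(0); row=(w*np.arange(90,101)).sum()/w.sum(); print('row',row)
I=ray(c,[[330.3,row]],.032)[0]; T=ray(c,[[340,113.9]],.038)[0]; M=np.array([.55,np.polyval(k,.55),.0])
hx=lambda p:(p-O)@ex
y0=(M@ey); O=ex*(I@ex-.020)+ey*y0; O[2]=0
print('O',O,'pull mm',(I-T)@ex*1e3,'tip y',(T-O)@ey*1e3)
# lip edge on jaw top & checks
for r in range(194,212): print(r,int(g[r,345:375].mean()),end=' ')
def H(uv,z): 
    p=ray(c,[uv],z)[0]-O; return (p@ex*1e3).round(1),(p@ey*1e3).round(1)
print('\nlip row198',H([360,198],.052),'jaw outer',H([360,209],.052),'jaw ends',H([274,200],.052),H([388,200],.052))
print('stapler',[H(p,.03) for p in ([186,146],[210,236],[196,250],[212,238])],'gift',H([442,192],.046))
print('lever pts',H([296,192],.031),H([308,170],.031))
# fixed jaw check
print('mouth', H([315,161],.038))
np.savez('fr.npz',O=O,ex=ex,ey=ey)
s=env.observe(); p=s['tool_pos']-O; print('tool in H',p@ex*1e3,p@ey*1e3,s['tool_pos'][2])
E
```

```text
112 322.3125 337.2112676056338
148 322.6515151515151 337.14414414414415
yaw 5.881808270917559
row 95.68717653824037
O [ 0.58496738 -0.05425705  0.        ] pull mm 19.289497504263156 tip y -11.001914214067863
194 142 195 145 196 146 197 81 198 43 199 61 200 65 201 65 202 64 203 64 204 71 205 65 206 60 207 60 208 61 209 103 210 142 211 152 
lip row198 (np.float64(-91.2), np.float64(-33.3)) jaw outer (np.float64(-104.3), np.float64(-33.6)) jaw ends (np.float64(-92.2), np.float64(64.6)) (np.float64(-94.0), np.float64(-65.2))
stapler [(np.float64(-32.2), np.float64(166.1)), (np.float64(-144.3), np.float64(151.8)), (np.float64(-163.4), np.float64(172.1)), (np.float64(-147.1), np.float64(149.6))] gift (np.float64(-87.0), np.float64(-128.3))
lever pts (np.float64(-88.4), np.float64(41.1)) (np.float64(-61.9), np.float64(25.9))
mouth (np.float64(-50.4), np.float64(17.3))
tool in H -75.15613014125634 10.94670850239114 0.23108967767269614
```

>>> {"name": "send_rows", "arguments": {
  "deltas": "2 -14 0 0.4 85;0 0 45 0 85;0 0 45 0 85;0 0 45 0 85;0 0 0 0 85"
}}

```text
clock: 4.15
tool_pos: [0.5044, -0.0357, 0.0898]
orientation: [0.999, 0.041, -0.006, -0.002]
contact_force: [-0.7, -0.4, -0.4]
opening: 0.996
grip_force: 0.0
```

>>> {"name": "send_rows", "arguments": {
  "deltas": "0 0 20 0 85;0 0 20 0 85;0 0 20 0 85;0 0 15 0 85;0 0 12 0 85"
}}

```text
clock: 4.65
tool_pos: [0.5115, -0.0373, 0.0106]
orientation: [0.999, 0.04, 0.001, 0.0]
contact_force: [0.1, -0.2, -0.3]
opening: 0.998
grip_force: 0.0
```

```bash
cat >> h.py <<'E'
def toolH():
    z=np.load('fr.npz'); s=env.observe(); p=s['tool_pos']-z['O']
    print('t',s['clock'],'tool H mm',(p@z['ex']*1e3).round(2),(p@z['ey']*1e3).round(2),(p[2]*1e3).round(2),'F',s['contact_force'].round(1),'open',round(s['opening']*85.4,1),'grip',s['grip_force'])
E
python3 - <<'E'
from h import *
toolH(); grab('wrist','w2')
E
```

```text
t 4.65 tool H mm -71.39 24.41 10.64 F [ 0.1 -0.2 -0.3] open 85.2 grip 0.0
```

View pics/w2.png

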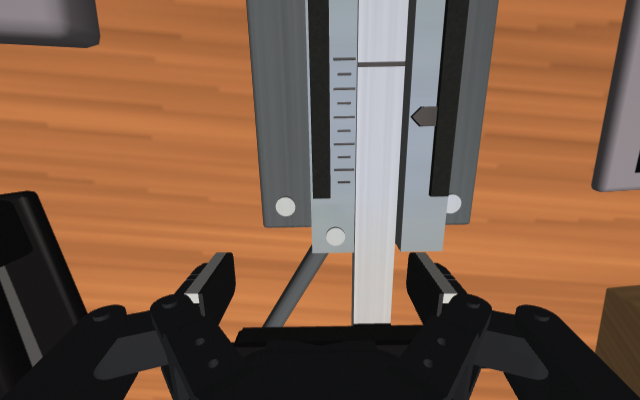

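The fingers are down on either side of the leg and lever. The line is at about (382,64) and the pointer tip at about (411,117).

```bash
cat >> h.py <<'E'
def measure(tag,verbose=True):
    """line vs pointer, mm still to pull along holder x; needs both visible in wrist image"""
    im,d,c=load(tag); g=cv2.cvtColor(im,cv2.COLOR_RGB2GRAY).astype(float); z=np.load('fr.npz'); O,ex,ey=z['O'],z['ex'],z['ey']
    Pl=[]; 
    for y in np.arange(-6,6.1,1.0):        # scan along leg at several y on leg top
        xs=np.arange(-30,26,.1)
        X=O+np.outer(xs/1e3,ex)+ey*y/1e3+np.array([0,0,.032]); uv=proj(c,X).astype(np.float32)
        v=cv2.remap(g.astype(np.float32),uv[:,0][None],uv[:,1][None],cv2.INTER_LINEAR)[0]
        ok=(uv[:,1]>2); w=np.where(ok,(np.median(v[ok])-v-25).clip(0),0); 
        i=w.argmax(); m=abs(xs-xs[i])<2; Pl.append([y,(w*m*xs).sum()/(w*m).sum()])
    Pl=np.array(Pl); k=np.polyfit(Pl[:,0],Pl[:,1],1)
    # pointer: dark pixels on rail plane z=38, y -16..-10
    xs=np.arange(-30,26,.1); ys=np.arange(-15,-8.4,.1); A,B=np.meshgrid(xs,ys)
    X=O+np.outer(A.ravel()/1e3,ex)+np.outer(B.ravel()/1e3,ey)+np.array([0,0,.038]); uv=proj(c,X).astype(np.float32)
    v=cv2.remap(g.astype(np.float32),uv[:,0].reshape(A.shape),uv[:,1].reshape(A.shape),cv2.INTER_LINEAR)
    dk=(v<125)
    res=[(round(ys[j],1),round(xs[dk[j]].mean(),2),int(dk[j].sum())) for j in range(0,len(ys),6) if dk[j].any()]
    print('line x at y=0',k[1].round(2),'slope',k[0].round(4),'spread',Pl[:,1].round(2)); print('pointer rows (y,meanx,n)',res)
E
python3 - <<'E'
from h import *
measure('w2')
E
```

```text
line x at y=0 20.17 slope 0.0032 spread [20.16 20.16 20.16 20.16 20.16 20.16 20.16 20.18 20.18 20.18 20.18 20.19
 20.19]
pointer rows (y,meanx,n) [(np.float64(-15.0), np.float64(0.75), 74), (np.float64(-14.4), np.float64(0.8), 75), (np.float64(-13.8), np.float64(0.75), 68), (np.float64(-13.2), np.float64(0.8), 55), (np.float64(-12.6), np.float64(0.75), 44), (np.float64(-12.0), np.float64(0.8), 33), (np.float64(-11.4), np.float64(0.8), 19), (np.float64(-10.8), np.float64(0.8), 7), (np.float64(-10.2), np.float64(9.15), 318), (np.float64(-9.6), np.float64(-2.05), 560), (np.float64(-9.0), np.float64(-2.05), 560)]
```

>>> {"name": "send_rows", "arguments": {
  "deltas": "-4 0 1 0 85;-4 0 1 0 85;-4 0 0 0 85;-4 0 0 0 85;0 0 0 0 85"
}}

```text
clock: 5.2
tool_pos: [0.4952, -0.0386, 0.0085]
orientation: [0.999, 0.04, 0.002, 0.0]
contact_force: [4.1, -0.1, 1.2]
opening: 0.998
grip_force: 1.9
```

>>> {"name": "send_rows", "arguments": {
  "deltas": "-3 0 0 0 85;-3 0 0 0 85;-2 0 0 0 85;0 0 0 0 85;0 0 0 0 85"
}}

```text
clock: 5.7
tool_pos: [0.4877, -0.0393, 0.0085]
orientation: [0.999, 0.04, 0.002, 0.001]
contact_force: [5.5, -0.8, 1.3]
opening: 0.993
grip_force: 2.5
```

```bash
python3 - <<'E'
from h import *
toolH(); grab('wrist','w3'); measure('w3')
E
```

```text
t 5.7 tool H mm -95.21 24.8 8.49 F [ 5.5 -0.8  1.3] open 84.8 grip 2.543311044573784
line x at y=0 5.1 slope 0.0034 spread [5.1  5.07 5.06 5.09 5.11 5.13 5.06 5.1  5.12 5.14 5.08 5.11 5.13]
pointer rows (y,meanx,n) [(np.float64(-15.0), np.float64(12.52), 195), (np.float64(-14.4), np.float64(12.72), 190), (np.float64(-13.8), np.float64(13.2), 181), (np.float64(-13.2), np.float64(14.11), 169), (np.float64(-12.6), np.float64(15.12), 157), (np.float64(-12.0), np.float64(16.09), 147), (np.float64(-11.4), np.float64(17.56), 134), (np.float64(-10.8), np.float64(19.35), 121), (np.float64(-10.2), np.float64(-0.22), 514), (np.float64(-9.6), np.float64(-2.05), 560), (np.float64(-9.0), np.float64(-2.05), 560)]
```

>>> {"name": "send_rows", "arguments": {
  "deltas": "-2 0 0 0 85;-2 0 0 0 85;-0.3 0 0 0 85;0 0 0 0 85;0 0 0 0 85"
}}

```text
clock: 6.25
tool_pos: [0.4838, -0.0397, 0.0085]
orientation: [0.999, 0.04, 0.002, 0.001]
contact_force: [5.9, -0.7, -0.1]
opening: 0.993
grip_force: 3.1
```

```bash
sed -i 's/ xs=np.arange(-30,26,.1); ys=/ xs=np.arange(-7,9,.1); ys=/; s/range(0,len(ys),6)/range(0,44,8)/' h.py; python3 - <<'E'
from h import *
toolH(); grab('wrist','w4'); measure('w4')
E
```

```text
t 6.25 tool H mm -99.19 24.85 8.53 F [ 5.9 -0.7 -0.1] open 84.8 grip 3.0650943517684937
line x at y=0 1.14 slope 0.0033 spread [1.12 1.14 1.13 1.09 1.13 1.15 1.17 1.1  1.14 1.16 1.18 1.14 1.15]
pointer rows (y,meanx,n) [(np.float64(-15.0), np.float64(1.15), 78), (np.float64(-14.2), np.float64(0.9), 71), (np.float64(-13.4), np.float64(0.8), 57), (np.float64(-12.6), np.float64(0.85), 42), (np.float64(-11.8), np.float64(0.85), 26), (np.float64(-11.0), np.float64(0.85), 12)]
```

View pics/w4.png

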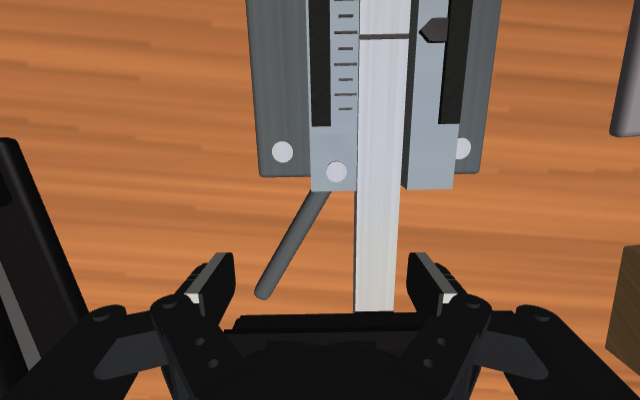

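The line at (384,36) is within 0.3 mm of the pointer tip (420,30). The lever tip at (262,293) lies between the left finger and the leg, so I can close now.

>>> {"name": "send_rows", "arguments": {
  "deltas": "-0.3 0 0 0 76;0 1 0 0 70;0 2 0 0 66;0 2 0 0 62;0 2 0 0 58",
  "squeeze": 40
}}

```text
clock: 6.8
tool_pos: [0.4835, -0.0458, 0.0085]
orientation: [0.999, 0.04, 0.001, -0.0]
contact_force: [5.4, 9.0, 5.0]
opening: 0.676
grip_force: 4.3
```

```bash
python3 - <<'E'
from h import *
toolH(); grab('wrist','w5'); measure('w5')
E
```

```text
t 6.8 tool H mm -100.06 18.81 8.5 F [5.4 9.  5. ] open 57.7 grip 4.33803787920624
line x at y=0 0.75 slope 0.0034 spread [0.72 0.74 0.76 0.7  0.73 0.76 0.78 0.74 0.75 0.77 0.8  0.73 0.77]
pointer rows (y,meanx,n) [(np.float64(-15.0), np.float64(1.15), 78), (np.float64(-14.2), np.float64(0.9), 71), (np.float64(-13.4), np.float64(0.8), 57), (np.float64(-12.6), np.float64(0.8), 41), (np.float64(-11.8), np.float64(0.85), 24), (np.float64(-11.0), np.float64(0.9), 11)]
```

>>> {"name": "send_rows", "arguments": {
  "deltas": "0 1.5 0 0 54;0 2 0 0 50;0 2 0 0 46;0 2 0 0 42;0 2 0 0 38"
}}

```text
clock: 7.35
tool_pos: [0.4855, -0.0553, 0.0092]
orientation: [0.999, 0.04, 0.003, -0.0]
contact_force: [10.4, 8.1, -0.2]
opening: 0.446
grip_force: 1.9
```

```bash
python3 - <<'E'
from h import *
toolH(); grab('wrist','w6'); measure('w6')
E
```

```text
t 7.35 tool H mm -99.07 9.16 9.21 F [10.4  8.1 -0.2] open 38.1 grip 1.9050745287677273
line x at y=0 0.85 slope 0.0051 spread [0.81 0.84 0.82 0.84 0.82 0.85 0.87 0.86 0.83 0.86 0.89 0.88 0.88]
pointer rows (y,meanx,n) [(np.float64(-15.0), np.float64(1.15), 78), (np.float64(-14.2), np.float64(1.0), 75), (np.float64(-13.4), np.float64(0.95), 60), (np.float64(-12.6), np.float64(0.95), 42), (np.float64(-11.8), np.float64(0.9), 27), (np.float64(-11.0), np.float64(0.95), 14)]
```

>>> {"name": "send_rows", "arguments": {
  "deltas": "0 1.5 0 0 34;0 1 0 0 31;0 0 0 0 28;0 0 0 0 26;0 0 0 0 26",
  "squeeze": 60
}}

```text
clock: 7.9
tool_pos: [0.4861, -0.0581, 0.0097]
orientation: [0.999, 0.04, 0.003, 0.0]
contact_force: [6.5, 5.3, 8.7]
opening: 0.339
grip_force: 60.0
```

```bash
python3 - <<'E'
from h import *
toolH(); grab('wrist','w7'); measure('w7')
E
```

```text
t 7.9 tool H mm -98.77 6.36 9.73 F [6.5 5.3 8.7] open 28.9 grip 59.961753487586975
line x at y=0 0.95 slope 0.005 spread [0.93 0.9  0.93 0.9  0.94 0.94 0.95 0.97 0.95 0.97 0.97 0.99 0.94]
pointer rows (y,meanx,n) [(np.float64(-15.0), np.float64(1.1), 79), (np.float64(-14.2), np.float64(1.0), 75), (np.float64(-13.4), np.float64(0.95), 60), (np.float64(-12.6), np.float64(0.95), 44), (np.float64(-11.8), np.float64(0.9), 29), (np.float64(-11.0), np.float64(1.0), 13)]
```

View pics/w7.png

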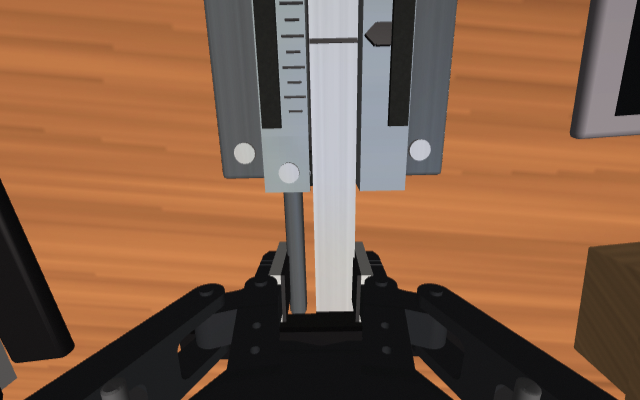

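The line (333,40) is level with the pointer tip (366,35). The fingers hold the leg and lever together, and the lever looks parallel to the leg. I'll measure its angle next.

```bash
python3 - <<'E'
from h import *
im,d,c=load('w7'); g=cv2.cvtColor(im,cv2.COLOR_RGB2GRAY); z=np.load('fr.npz');O,ex,ey=z['O'],z['ex'],z['ey']
for r in (200,215,230,240,255,270,285): print(r,g[r,280:320:1].tolist())
hsv=cv2.cvtColor(im,cv2.COLOR_RGB2HSV)
for r in range(200,300,12):
    m=hsv[r,280:314,1]<90; i=np.where(m)[0]+280
    j=i[i<311]
    if len(j):
        s=np.split(j,np.where(np.diff(j)>1)[0]+1); print(r,[[tuple(((ray(c,[[u,r]],.031)[0]-O)@np.c_[ex,ey]*1e3).round(1)) for u in(q[0]-.5,q[-1]+.5)] for q in s])
E
```

```text
200 [137, 136, 137, 135, 47, 66, 72, 79, 85, 88, 89, 91, 93, 94, 97, 98, 98, 92, 87, 81, 72, 56, 47, 139, 139, 140, 139, 138, 139, 139, 140, 140, 143, 189, 203, 201, 200, 195, 193, 195]
215 [138, 138, 138, 138, 130, 51, 66, 73, 80, 86, 88, 88, 91, 93, 95, 96, 99, 96, 91, 86, 78, 64, 52, 70, 140, 140, 139, 139, 139, 139, 140, 139, 140, 157, 203, 202, 199, 196, 193, 195]
230 [127, 125, 126, 125, 125, 97, 57, 67, 75, 81, 87, 88, 89, 91, 93, 95, 97, 98, 95, 90, 85, 78, 60, 47, 98, 122, 122, 123, 122, 122, 122, 121, 121, 125, 188, 202, 201, 197, 193, 194]
240 [130, 128, 128, 129, 127, 127, 75, 66, 70, 78, 85, 88, 89, 91, 91, 93, 96, 97, 96, 93, 88, 81, 68, 51, 65, 127, 127, 127, 127, 127, 128, 127, 128, 129, 168, 201, 200, 197, 194, 193]
255 [78, 77, 78, 78, 78, 63, 14, 21, 56, 71, 78, 84, 88, 88, 91, 92, 93, 95, 97, 94, 92, 87, 81, 61, 48, 111, 138, 138, 137, 139, 139, 138, 138, 139, 157, 202, 201, 199, 195, 192]
270 [78, 63, 18, 15, 15, 16, 15, 17, 17, 41, 73, 80, 87, 88, 88, 91, 92, 94, 96, 95, 93, 90, 85, 77, 54, 66, 141, 141, 142, 142, 141, 142, 141, 142, 144, 189, 201, 200, 196, 193
[... 248 characters left out ...]
float64(13.6))]]
212 [[(np.float64(-65.5), np.float64(21.7)), (np.float64(-65.7), np.float64(13.9))]]
224 [[(np.float64(-71.1), np.float64(21.6)), (np.float64(-71.3), np.float64(13.6))]]
236 [[(np.float64(-76.8), np.float64(21.9)), (np.float64(-77.0), np.float64(13.9))]]
248 [[(np.float64(-82.6), np.float64(24.9)), (np.float64(-82.8), np.float64(13.6))]]
260 [[(np.float64(-88.5), np.float64(25.3)), (np.float64(-88.8), np.float64(13.9))]]
272 [[(np.float64(-94.6), np.float64(25.7)), (np.float64(-94.9), np.float64(13.6))]]
284 [[(np.float64(-100.9), np.float64(26.1)), (np.float64(-101.2), np.float64(13.9))]]
296 [[(np.float64(-107.4), np.float64(26.5)), (np.float64(-107.7), np.float64(13.6))]]
```

The lever's faces lie at y ≈ 13.8 and 21.8 mm, parallel to the leg, so it is shut. I'll hold briefly, check again, then hand in.

>>> {"name": "send_rows", "arguments": {
  "deltas": "0 0 0 0 26;0 0 0 0 26;0 0 0 0 26;0 0 0 0 26;0 0 0 0 26"
}}

```text
clock: 8.45
tool_pos: [0.486, -0.058, 0.0097]
orientation: [0.999, 0.04, 0.003, 0.0]
contact_force: [6.8, 3.8, 9.9]
opening: 0.343
grip_force: 59.8
```

```bash
python3 - <<'E'
from h import *
toolH(); grab('wrist','w8'); measure('w8'); print(env.sign_off())
E
```

```text
t 8.45 tool H mm -98.79 6.4 9.7 F [6.8 3.8 9.9] open 29.3 grip 59.76906359195709
line x at y=0 0.94 slope 0.0052 spread [0.92 0.9  0.91 0.93 0.93 0.95 0.94 0.96 0.94 0.96 0.95 0.98 0.96]
pointer rows (y,meanx,n) [(np.float64(-15.0), np.float64(1.1), 79), (np.float64(-14.2), np.float64(1.0), 75), (np.float64(-13.4), np.float64(0.95), 60), (np.float64(-12.6), np.float64(1.0), 45), (np.float64(-11.8), np.float64(0.9), 29), (np.float64(-11.0), np.float64(0.95), 14)]
the job is handed in; nothing more can be done
None
```

I pulled the jaw out until its line was level with the pointer (within about 0.1 mm by the wrist camera), pressed the cam lever shut, and handed in at 8.5 s with the fingers still gripping leg and lever at 60 N.

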